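# Seal the broken-lamp tub and dock it

### The arm

A 7-joint arm with a two-finger parallel gripper is mounted at the origin on the work surface. World frame = base frame: x ahead of the robot, y to its left, z up, the work surface at z = 0. Lengths are in m, angles in rad, forces in N, time in s.
With the tool pointing down it reaches from about 0.4 to 0.85 m from the base axis. Payload 4.5 kg.
Tool frame: the origin (TCP) lies at the very end of the fingers, on their centre line; the grasp point (between the pads) lies 19 mm behind it; z points along the fingers, y is the line along which they close (so a half turn about z gives the same grasp; the last joint's range is limited). The gripper opens to 85 mm and grips with 20 to 120 N. Pads are 22 mm wide; open, the fingers measure 114 mm over their backs; the gripper's body (76 mm by 85 mm) begins 54 mm behind the grasp point. The pads swing forward as they close: fully open they stand 13 mm farther back than shut.
Start: joints at [-1.258, 0.689, -0.195, 1.565, 0.157, 0.902, -0.215], TCP at [0.172, 0.601, 0.231] pointing down, gripper open.
Joint ranges: [-3.01, 3.01], [-0.46, 2.08], [-1.47, 1.51], [0.13, 2.56], [-1, 4.14], [0.04, 2.09], [-2.66, 2.66]. Speed limits (rad/s): [2.57, 2.57, 3.14, 3.14, 3.14, 3.14, 3.14].

### API

Orientations are given as a unit quaternion [w, x, y, z].
In Python, from plant import bot, claw, kinematics, readout, viewer, order gives the robot as it stands. Calls block until the motion is done:
- bot.reach(position, orientation): joint-space move of the TCP to a pose.
- bot.line_to(position, velocity=0.15, orientation=None, contact_N=None): straight line of the TCP; orientation=None keeps the orientation; velocity is the mean speed in m/s. With contact_N (N) it stops when the force on the tool has changed by that much, and returns True; else False.
- bot.move_joints(angles): joint-space move.
- claw.move_gripper(opening): finger opening in m; the grip force is fixed at half the most; returns when the fingers have stopped.
- bot.wait(seconds).
- kinematics.solve_ik(position, orientation): joint angles nearest the present ones, or None.
- readout.get_obs(): the state.
- viewer.get_image(name): name is "side" or "top"; returns the picture (420x560x3 uint8, red, green, blue); there is no depth.
- viewer.get_calibration(name): a dict with "fx", "fy", "cx", "cy" (pixels), "xyz" and "attitude" of the camera in the world. Camera axes: x right, y up, looking along -z (the intrinsics and any distortion apply to the point x, -y, -z); pixel columns grow to the right and rows downward; lengths in m; the calibration is good to about 2 mm. A picture is of the moment at which its call begins. get_calibration takes no time and is no camera call.
A pose or a line that the arm cannot do raises bot.IKError and nothing moves.
- order.hand_in(): hands the job in; it is judged then, once.
The state is a dict: "clock": time; "joint_positions": joint angles; "joint_vel": joint speeds; "joint_efforts": joint torques, N m; "tool_pos": TCP position; "tool_rot": TCP orientation; "wrist_force": force on the tool from outside, world axes, zero at the start; "wrist_torque": the same for the moment, N m; "finger_gap": finger opening in m; "finger_force": force on a finger pad.
Only numpy, scipy, OpenCV 4.12 (cv2) and the standard library are available. Lean on these libraries where they do the work, as an engineer would, in place of code of your own. Each camera call takes 0.05 s, during which the arm holds its last target. There are 200 camera calls.

### The job

Take the cracked bulb out of circulation: lower it into the open lamp tub without dropping it, and set the gasketed lid on the tub. Press the lid's rim down section by section, all the way round, until all six sections are fully home, and only then push the sealed tub along its rails up to the end stop so that the spring catch clicks in behind its foot. Leave the batteries and the scoop where they are.

Things in the scene. Friction and masses are not known exactly. Their poses are not given: they have to be found in the camera images.
- tub: Open grey plastic lamp tub, loose, 0.7 kg, standing between the dock's rails (2 mm play each side), axes along the dock's. Rim flange and foot 150 x 200 mm (x, y), 85 mm high; mouth 126 x 176 mm inside; inner floor 6 mm above the underside. Origin: centre of the underside, z up. It slides to its +y.
- push_bar (a point): Middle of the outer face (looking to -y) of the bar handle at the tub's -y end: 128 mm from the tub's origin, 50 mm above its underside. The bar is 70 mm wide (along x), 24 mm high and reaches 19 mm beyond the lid's rim.
- lid: White gasketed lid, loose, 0.42 kg, lying right way up; 168 x 218 mm over its rim (x, y). Origin: centre of the plug's underside, z up. The plug, 118 x 168 mm and 12 mm deep with a stepped-in foot, drops into the tub's mouth (4 mm play each side, long sides together, either way round) until the black gasket rests on the tub's rim: its origin is then 73 mm above the tub's underside.
- lid_grip (a point): Point in the lid's moulded grip, 40 mm above the lid's origin: a rib 18 mm thick (lid's x) and 90 mm long (lid's y), from the lid's panel (20.5 mm above the origin) up to 56 mm above the origin.
- bulb: Cracked amber indicator bulb, loose, lying, 40 g: a glass globe of 40 mm diameter with a screw cap of 14 mm diameter sticking out to the bulb's -x, its end 44 mm from the globe's centre and tipped down to the surface. Origin: under the globe's centre as it lies at the start; the frame turns with the bulb.
- bulb_center (a point): Centre of the bulb's globe, 20 mm above the surface at the start.
- dock: The tub's dock, fixed on the cart top: a floor sheet 4 mm thick, 362 mm long, with two guide rails (24 mm high, along the dock's y, 154 mm apart inside) and an end stop at its +y end. Origin: on the cart top midway between the rails.
- dock_home (a point): Point on the dock's floor where the tub's origin lies when its foot is against the end stop. The catch then lets it back by 4 mm at most.
- catch (a joint): Spring catch in the dock's +x rail: 0 m = nose sprung out, up to 0.011 m = pushed aside. About 55 mm before home the tub's foot begins to push it aside (5 to 9 mm, about 5 N); within 4 mm of home it springs out again behind a tab of the foot (below 0.002 m). Sliding and passing the catch take up to about 20 N.
- aa1: Grey AA battery, loose, lying, 14.5 mm diameter, 50 mm long (x); to be left alone. Origin under its centre.
- aa2: A second such AA battery; to be left alone.
- lantern: Square lantern battery, 67 x 67 x 100 mm, two spring terminals on top to 114 mm; to be left alone. Origin under its centre.
- scoop: Green sorting scoop, 230 mm long, handle to its -x; to be left alone. Origin under the middle of its pan.
- press1 (a point): Middle of the top of lid rim section 1 of 6 (corner at +x +y of the lid). An L 28 mm wide, 74 mm along the long side and up to the middle of the short side. 29 mm above the lid's origin while fully raised (at the start 27 to 29); 22 mm when fully home on its stop (with the lid on, 95 mm above the tub's underside). Pressed anywhere with about 8 N or more it moves straight down, and stays where it is left (gasket friction).
- press2 (a point): Middle of the top of lid rim section 2 of 6 (middle of the +x long side). 28 x 65 mm. 29 mm above the lid's origin while fully raised (at the start 27 to 29); 22 mm when fully home on its stop (with the lid on, 95 mm above the tub's underside). Pressed anywhere with about 8 N or more it moves straight down, and stays where it is left (gasket friction).
- press3 (a point): Middle of the top of lid rim section 3 of 6 (corner at +x -y). An L 28 mm wide, 74 mm along the long side and up to the middle of the short side. 29 mm above the lid's origin while fully raised (at the start 27 to 29); 22 mm when fully home on its stop (with the lid on, 95 mm above the tub's underside). Pressed anywhere with about 8 N or more it moves straight down, and stays where it is left (gasket friction).
- press4 (a point): Middle of the top of lid rim section 4 of 6 (corner at -x -y). An L 28 mm wide, 74 mm along the long side and up to the middle of the short side. 29 mm above the lid's origin while fully raised (at the start 27 to 29); 22 mm when fully home on its stop (with the lid on, 95 mm above the tub's underside). Pressed anywhere with about 8 N or more it moves straight down, and stays where it is left (gasket friction).
- press5 (a point): Middle of the top of lid rim section 5 of 6 (middle of the -x long side). 28 x 65 mm. 29 mm above the lid's origin while fully raised (at the start 27 to 29); 22 mm when fully home on its stop (with the lid on, 95 mm above the tub's underside). Pressed anywhere with about 8 N or more it moves straight down, and stays where it is left (gasket friction).
- press6 (a point): Middle of the top of lid rim section 6 of 6 (corner at -x +y). An L 28 mm wide, 74 mm along the long side and up to the middle of the short side. 29 mm above the lid's origin while fully raised (at the start 27 to 29); 22 mm when fully home on its stop (with the lid on, 95 mm above the tub's underside). Pressed anywhere with about 8 N or more it moves straight down, and stays where it is left (gasket friction).
Not all that is in view belongs to the job. Several things look just like the bulb: the one meant starts farthest to the robot's right.

How it is judged:
By the outcome, as a careful person would: the job done as asked, in the order asked, and still so for the second after the job is handed in, with the robot touching nothing.
It also fails if it takes over 72 s, if anything falls off the work surface, if the arm or the gripper's body presses on something with over 40 N, if the wrist force passes 120 N, or if a joint passes its speed limit or range.

## Working session

There is one attempt and no reset: what is moved stays moved. The work goes in short steps, each a Python script; the robot and the scene stay as the last script left them, time stands still between calls to the robot, and variables do not carry over. Pictures are saved under pics/ and viewed, at most 10 in all, crops included, and the job is handed in when it is done.

```bash
mkdir -p pics; ls; python3 - <<'E'
from plant import bot, claw, kinematics, readout, viewer, order
import cv2
for n in ("top","side"):
    im=viewer.get_image(n); cv2.imwrite(f"pics/{n}0.png",im[:,:,::-1]); print(n,viewer.get_calibration(n))
o=readout.get_obs(); print(o)
E
```

```text
pics
top {'fx': 508.3737079828825, 'fy': 508.3737079828825, 'cx': 283.5769056284967, 'cy': 199.09019666110564, 'xyz': array([0.36123629, 0.04819778, 1.49092838]), 'attitude': array([-0.70134638, -0.05225175,  0.05154279,  0.70903199])}
side {'fx': 392.3387899827499, 'fy': 392.3387899827499, 'cx': 278.4972833405604, 'cy': 205.0813576330075, 'xyz': array([ 0.36892694, -0.69320224,  0.7451034 ]), 'attitude': array([ 0.90505416,  0.40797314, -0.04740029, -0.11039968])}
{'clock': 0.1, 'joint_positions': array([-1.25820005,  0.68991491, -0.19455449,  1.56625242,  0.15729076,
        0.90252652, -0.21509393]), 'joint_vel': array([-2.91224716e-05, -6.21887263e-04, -2.17543317e-03, -1.12751346e-03,
       -4.72658247e-04, -2.51682787e-04,  8.72850412e-04]), 'joint_efforts': array([-3.17346057e-03, -5.40603983e+01, -1.27104476e+00, -1.58986723e+01,
        9.48076369e-03,  4.45560057e-03,  2.12657267e-05]), 'tool_pos': array([0.17185848, 0.60028303, 0.2305526 ]), 'tool_rot': array([-6.96083606e-05,  1.38895206e-01,  9.90306716e-01, -8.51562541e-04]), 'wrist_force': array([ 0.13921272, -1.17410004, -1.2324754 ]), 'wrist_torque': array([-0.03845066,  0.02863214, -0.01964387]), 'finger_force': 0.0, 'finger_gap': 0.08557236412799232}
```

View pics/top0.png

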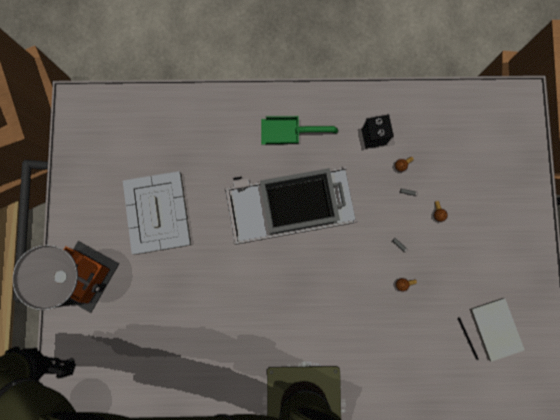

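View pics/side0.png

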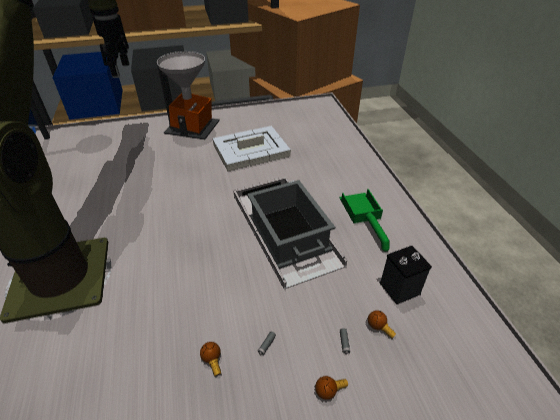

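The top view shows the bulbs at (401,165), (440,213) and (402,284). The one meant is (440,213), the farthest right. The lid is at about (156,212), the tub at (300,202) with its bar on the right at (340,194), and the dock's end stop is on the left near (230,215). The side view confirms this layout. Next: enlarged crops for corner pixels.

```bash
cat > h.py <<'E'
import numpy as np, cv2
from scipy.spatial.transform import Rotation as R
from plant import bot, claw, kinematics, readout, viewer, order
def cam(n):
    c=viewer.get_calibration(n); q=c["attitude"]; return c,R.from_quat([q[1],q[2],q[3],q[0]]).as_matrix()
def ray(n,u,v,z):
    c,M=cam(n); d=M@np.array([(u-c["cx"])/c["fx"],-(v-c["cy"])/c["fy"],-1.]); return c["xyz"]+d*(z-c["xyz"][2])/d[2]
def proj(n,p):
    c,M=cam(n); q=(np.asarray(p)-c["xyz"])@M; return np.array([c["cx"]+c["fx"]*q[...,0]/-q[...,2], c["cy"]+c["fy"]*q[...,1]/q[...,2]]).T
def down(yaw):
    "tool pointing down; tool y (closing line) along world angle yaw"
    y=np.array([np.cos(yaw),np.sin(yaw),0]); z=np.array([0,0,-1.]); x=np.cross(y,z)
    q=R.from_matrix(np.c_[x,y,z]).as_quat(); return np.array([q[3],q[0],q[1],q[2]])
E
python3 - <<'E'
from h import *
im=cv2.imread("pics/top0.png"); s=cv2.imread("pics/side0.png")
a=cv2.resize(im[150:262,110:370],None,fx=3,fy=3,interpolation=cv2.INTER_CUBIC); cv2.imwrite("pics/c1.png",cv2.convertScaleAbs(a,alpha=1.6))
for n,i in(("top",im),("side",s)):
    hsv=cv2.cvtColor(i,cv2.COLOR_BGR2HSV); m=cv2.inRange(hsv,(5,150,60),(25,255,255))
    k,l,st,ce=cv2.connectedComponentsWithStats(m)
    for j in range(1,k):
        if 25<st[j,4]<800:
            g=(l==j); h=hsv[g][:,0]; ys,xs=np.nonzero(g)
            print(n,st[j],ce[j].round(1),ray(n,*ce[j],.02).round(4),"hue",np.percentile(h,[10,50,90]))
E
```

```text
top [397 158  16  12 110] [403.  163.5] [ 0.6813 -0.3054  0.02  ] hue [12. 13. 19.]
top [435 202  12  19 124] [440.1 212.7] [ 0.5338 -0.4068  0.02  ] hue [12. 13. 19.]
top [ 73 252  29  29 443] [ 86.1 265.7] [0.3918 0.6174 0.02  ] hue [10. 11. 12.]
top [397 279  19  12 127] [404.3 284. ] [ 0.3302 -0.2934  0.02  ] hue [12. 13. 19.]
top [ 73 281  12  17 109] [ 79.  289.5] [0.3248 0.6347 0.02  ] hue [10. 11. 12.]
side [251  76  43  22 289] [271.1  87.7] [0.7091 0.8366 0.02  ] hue [14. 14. 15.]
side [169  93  43  40 795] [189.4 111.7] [0.3595 0.7099 0.02  ] hue [10. 11. 12.]
side [368 311  27  27 322] [380.5 322. ] [ 0.6799 -0.3053  0.02  ] hue [12. 13. 20.]
side [200 342  21  34 404] [211.1 355.7] [ 0.3285 -0.2944  0.02  ] hue [12. 13. 20.]
side [316 376  32  22 441] [329.2 386.1] [ 0.5322 -0.4052  0.02  ] hue [12. 13. 20.]
```

View pics/c1.png

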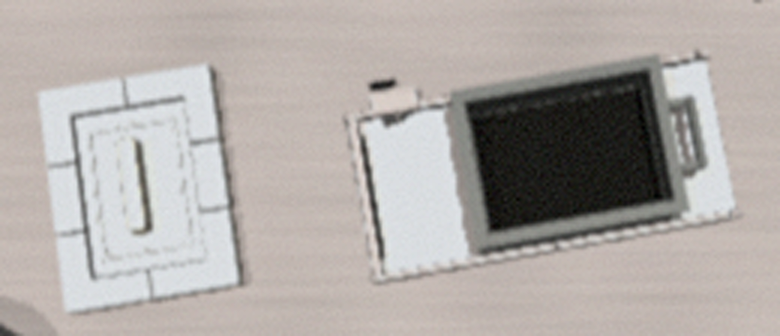

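The enlarged crop shows the lid's rim corners near (38,92), (212,64), (243,284) and (68,312), the tub's rim near (450,90), (658,56), (690,210) and (482,250), and the bar at right (695,135). Next: refine these with fits and check them against the given sizes.

```bash
cat >> h.py <<'E'
from scipy.optimize import least_squares
def fit(px,hx,hy,z,guess,n="top"):
    "pose x,y,yaw of a rectangle from unordered corner pixels (local corners +-hx,+-hy)"
    L=np.array([[a*hx,b*hy] for a,b in((1,1),(1,-1),(-1,-1),(-1,1))])
    def pts(p):
        c,s=np.cos(p[2]),np.sin(p[2]); w=L@np.array([[c,s],[-s,c]])+p[:2]; return proj(n,np.c_[w,np.full(4,z)])
    def f(p):
        P=pts(p); D=np.linalg.norm(P[:,None]-px[None],axis=2); return (P-px[D.argmin(1)]).ravel()
    r=least_squares(f,guess); return r.x,np.abs(r.fun).max()
E
python3 - <<'E'
from h import *
c=lambda L:np.array([[110+(x+.5)/3-.5,150+(y+.5)/3-.5] for x,y in L])
lid=c([(38,92),(212,64),(243,284),(68,312)]); tub=c([(450,90),(658,56),(690,210),(482,250)])
for nm,p,z,hx,hy,zz in(("lid",lid,.028,.084,.109,0),("tub",tub,.089,.075,.1,0)):
    w=np.array([ray("top",*q,z)[:2] for q in p]); print(nm,w.round(4).tolist(),"sides",np.linalg.norm(w-np.roll(w,-1,0),axis=1).round(4))
    e=w[1]-w[0]
    y0=np.arctan2(*(e if nm=="lid" else -e)[::-1]); y0=y0 if nm=="lid" else y0-np.pi/2
    print(fit(p,hx,hy,z,[*w.mean(0),y0]))
im=cv2.imread("pics/top0.png"); hsv=cv2.cvtColor(im,cv2.COLOR_BGR2HSV)
# automatic lid contour
for nm,m in(("lid",cv2.inRange(hsv[160:265,110:200],(0,0,165),(180,45,255))),("tub",255-cv2.inRange(hsv[160:250,245:352],(0,0,125),(180,255,255)))):
    m=cv2.morphologyEx(m,cv2.MORPH_CLOSE if nm=="lid" else cv2.MORPH_OPEN,np.ones((5,5)))
    ct=max(cv2.findContours(m,0,1)[0],key=cv2.contourArea); r=cv2.minAreaRect(ct); b=cv2.boxPoints(r)+[(110 if nm=="lid" else 245),160]
    print(nm,"auto",r[1:],b.round(1).tolist())
# side view check of predicted tub bar, bulb globe/cap
s=cv2.imread("pics/side0.png")
for n,i,u,v in(("top",im,440,212),("side",s,329,386)):
    h=cv2.cvtColor(i,cv2.COLOR_BGR2HSV); g=cv2.inRange(h,(4,120,30),(15,255,255)); k=cv2.inRange(h,(16,120,60),(30,255,255))
    W=np.zeros_like(g); W[v-20:v+20,u-25:u+25]=1
    out=[]
    for q in(g,k):
        ct=max(cv2.findContours(q*W,0,1)[0],key=cv2.contourArea); out.append((cv2.minEnclosingCircle(ct),cv2.boundingRect(ct),np.array(cv2.moments(q*W,True)["m10"])/cv2.moments(q*W,True)["m00"],cv2.moments(q*W,True)["m01"]/cv2.moments(q*W,True)["m00"]))
    print(n,out); print(ray(n,out[0][2],out[0][3],.02),ray(n,out[1][2],out[1][3],.012))
E
```

```text
lid [[0.6384, 0.5198], [0.6644, 0.3505], [0.4493, 0.3167], [0.4245, 0.4835]] sides [0.1713 0.2177 0.1686 0.217 ]
(array([ 0.54416051,  0.4176212 , -1.41307759]), np.float64(0.7126418667907757))
tub [[0.6245, 0.1149], [0.6547, -0.0802], [0.5094, -0.1063], [0.4745, 0.0861]] sides [0.1975 0.1477 0.1955 0.1528]
(array([0.56579421, 0.00359824, 0.17322341]), np.float64(1.1283381042748601))Traceback (most recent call last):
  File "<stdin>", line 13, in <module>
ValueError: max() iterable argument is empty
```

Sizes agree (169–171 × 217 mm for the lid, 148–153 × 196 mm for the tub). Next: refine with an edge fit and measure the bulb.

```bash
cat >> h.py <<'E'
from scipy.optimize import minimize
def refine(img,rects,z,guess,n="top"):
    "maximise image gradient under the projected rectangles [(hx,hy),...] at height z"
    g=cv2.GaussianBlur(img.astype(np.float32),(0,0),.8).max(2) if img.ndim==3 else img
    G=np.hypot(cv2.Sobel(g,cv2.CV_32F,1,0),cv2.Sobel(g,cv2.CV_32F,0,1)); G=np.minimum(G,150)
    t=np.linspace(-.9,.9,60); o=np.ones(60)
    L=np.concatenate([np.r_[np.c_[t*a,o*b],np.c_[t*a,-o*b],np.c_[o*a,t*b],np.c_[-o*a,t*b]] for a,b in rects])
    def f(p):
        c,s=np.cos(p[2]),np.sin(p[2]); w=L@np.array([[c,s],[-s,c]])+p[:2]; P=proj(n,np.c_[w,np.full(len(w),z)]).astype(np.float32)
        return -cv2.remap(G,P[:,0][None],P[:,1][None],cv2.INTER_LINEAR).mean()
    x=np.array(guess,float); S=np.array([[0,0,0],[.004,0,0],[0,.004,0],[0,0,.02]])
    r=minimize(f,x,method="Nelder-Mead",options=dict(initial_simplex=x+S,xatol=1e-4,fatol=1e-3)); return r.x,-r.fun,-f(x)
E
python3 - <<'E'
from h import *
im=cv2.imread("pics/top0.png"); s=cv2.imread("pics/side0.png")
print("lid",refine(im,[(.084,.109)],.028,[.5442,.4176,-1.413]),refine(s,[(.084,.109)],.028,[.5442,.4176,-1.413],"side"))
print("tub",refine(im,[(.075,.1),(.063,.088)],.089,[.5658,.0036,.1732]),refine(s,[(.075,.1),(.063,.088)],.089,[.5658,.0036,.1732],"side"))
for n,i,u,v in(("top",im,440,212),("side",s,329,386)):
    h=cv2.cvtColor(i,cv2.COLOR_BGR2HSV).astype(int); w=h[v-22:v+22,u-26:u+26]
    a=w[...,1]>120
    ys,xs=np.nonzero(a); hh=w[...,0][a]; gl=hh<=15; cp=hh>=17
    g=np.c_[xs,ys][gl]+[u-26,v-22]; k=np.c_[xs,ys][cp]+[u-26,v-22]
    print(n,gl.sum(),cp.sum(),g.min(0),g.max(0),g.mean(0),k.mean(0),ray(n,*g.mean(0),.02).round(4),ray(n,*k.mean(0),.010).round(4))
E
```

```text
lid (array([ 0.5458007 ,  0.42124031, -1.41401333]), np.float64(85.64036560058594), np.float32(59.18495)) (array([ 0.54169545,  0.41967527, -1.4225095 ]), np.float64(131.95953369140625), np.float32(125.21917))
tub (array([0.56707484, 0.00473331, 0.16766145]), np.float64(107.64665985107422), np.float32(103.18056)) (array([0.56410543, 0.00592093, 0.17425516]), np.float64(146.23606872558594), np.float32(135.02124))
top 124 32 [434 209] [446 220] [440.12096774 214.70967742] [437.3125 205.    ] [ 0.5279 -0.4065  0.02  ] [ 0.5579 -0.403   0.01  ]
side 390 97 [315 376] [336 399] [325.79230769 387.48461538] [341.27835052 383.59793814] [ 0.5252 -0.4061  0.02  ] [ 0.5578 -0.4023  0.01  ]
```

Both cameras agree: bulb (0.5265, −0.406), cap toward +x; tub (0.566, 0.005), yaw 0.171; lid (0.544, 0.420). The funnel near the start stands roughly 0.3 m high, so I retract before swinging across.

```bash
cat >> h.py <<'E'
BULB=np.array([.5265,-.4063]); CAP=.12
TUB=np.array([.566,.005]); TY=.171
LID=np.array([.544,.4203]); LY=-1.418
def tubpt(x,y): c,s=np.cos(TY),np.sin(TY); return TUB+np.array([c*x-s*y,s*x+c*y])
def best(pos,yaw):
    "of the two equivalent grasp yaws the one with joint 7 nearest its middle"
    o=[]
    for k in(0,np.pi):
        q=kinematics.solve_ik(list(pos),list(down(yaw+k)))
        if q is not None: o.append((abs(q[6]),yaw+k,np.round(q,2)))
    return min(o,key=lambda t:t[0])
def st(t=""):
    o=readout.get_obs(); print(t,"t%.1f"%o["clock"],o["tool_pos"].round(4),"F",o["wrist_force"].round(1),"gap %.4f"%o["finger_gap"],"ff %.0f"%o["finger_force"]); return o
E
python3 - <<'E'
from h import *
ya=CAP+np.pi/2
for p,y in(([*BULB,.12],ya),([*TUB,.2],TY+np.pi/2),([*LID,.12],LY),([*TUB,.2],TY)): 
    b=best(p,y); print(b); 
    if y==ya: yb=b[1]
bot.line_to([.125,.44,.36],velocity=.25); st()
bot.reach([.45,.0,.32],down(yb)); st()
bot.reach([*BULB,.11],down(yb)); st()
bot.line_to([*BULB,.05],velocity=.15); o=st()
i=viewer.get_image("side"); j=viewer.get_image("top")
a=cv2.resize(i[300:420,240:440,::-1],None,fx=3,fy=3); b=cv2.resize(j[170:250,400:480,::-1],None,fx=4.5,fy=4.5)
cv2.imwrite("pics/b1.png",np.hstack([a[:360,:480],b[:360,:310]]))
E
```

```text
(np.float64(0.7808961702367123), 4.83238898038469, array([ 0.54,  0.88,  0.08,  1.53, -0.1 ,  0.74, -0.78]))
(np.float64(1.0861563040998625), 4.88338898038469, array([-0.34,  0.69,  0.44,  1.8 , -0.41,  0.74, -1.09]))
(np.float64(0.7227924150482727), 1.7235926535897932, array([-0.57,  0.91, -0.32,  1.44,  0.34,  0.84,  0.72]))
(np.float64(0.08648361674317749), 0.171, array([-0.09,  0.65,  0.01,  1.79, -0.01,  0.71,  0.09]))
 t1.1 [0.1252 0.4405 0.3594] F [ 0.  -0.2  0. ] gap 0.0855 ff 0
 t3.1 [0.4501 0.0013 0.3198] F [ 0.4  0.4 -0. ] gap 0.0852 ff 0
 t4.8 [ 0.5281 -0.4046  0.1106] F [-0.  -0.7 -0.3] gap 0.0855 ff 0
 t5.3 [ 0.5271 -0.4062  0.0505] F [-0.7 -0.3 -0.5] gap 0.0857 ff 0
```

View pics/b1.png

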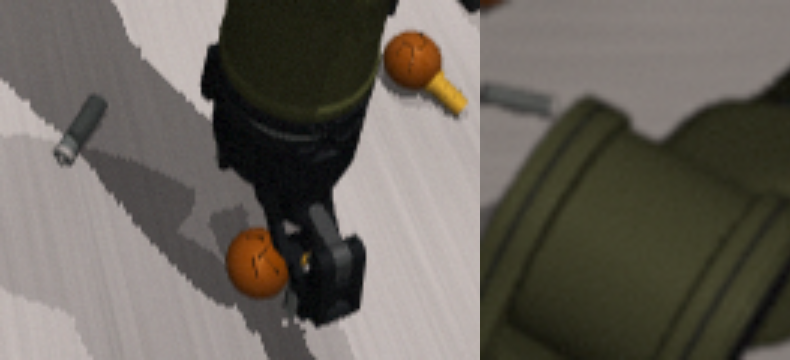

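The side crop shows the near finger tip at about (352,397) full-frame, right of the globe, which is at about (326,388). Next: compare with the tip's predicted projection before descending.

```bash
python3 - <<'E'
from h import *
o=st(); T=o["tool_pos"]; q=o["tool_rot"]; M=R.from_quat([q[1],q[2],q[3],q[0]]).as_matrix(); print(M.round(3).tolist())
for s in(-1,1):
  for w in (-.011,.011):
    print(s,w,proj("side",T+M@np.array([w,s*.05,-.013])).round(0))
print("globe",proj("side",[*BULB,.02]).round(1))
E
```

```text
t5.4 [ 0.5274 -0.407   0.0514] F [ 0.9 -0.2  0.8] gap 0.0857 ff 0
[[0.993, 0.12, 0.002], [0.12, -0.993, -0.002], [0.002, 0.002, -1.0]]
-1 -0.011 [312. 353.]
-1 0.011 [322. 349.]
1 -0.011 [336. 407.]
1 0.011 [348. 402.]
globe [326.5 387.4]
```

```bash
python3 - <<'E'
from h import *
o=st(); T=o["tool_pos"]; q=o["tool_rot"]; M=R.from_quat([q[1],q[2],q[3],q[0]]).as_matrix()
i=viewer.get_image("side")[:,:,::-1].copy(); x0,y0=220,220; a=cv2.resize(i[y0:420,x0:440],None,fx=3,fy=3); 
def poly(pts,col):
    P=((proj("side",np.array([T+M@np.array(p) for p in pts]))-[x0,y0])*3).astype(np.int32); cv2.polylines(a,[P],True,col,1)
for s in(-1,1): poly([(w,s*d,-.013) for w,d in((-.011,.043),(.011,.043),(.011,.057),(-.011,.057))],(0,0,255))
poly([(w,d,-.073) for w,d in((-.038,.0425),(.038,.0425),(.038,-.0425),(-.038,-.0425))],(0,255,0))
poly([(w,d,-.073) for w,d in((-.0425,.038),(.0425,.038),(.0425,-.038),(-.0425,-.038))],(255,255,0))
poly([(0,0,0),(0,0,-.3)],(255,0,255))
cv2.imwrite("pics/b2.png",a); print(a.shape)
E
```

```text
t5.4 [ 0.5274 -0.407   0.0514] F [ 0.9 -0.2  0.8] gap 0.0857 ff 0
(600, 660, 3)
```

View pics/b2.png

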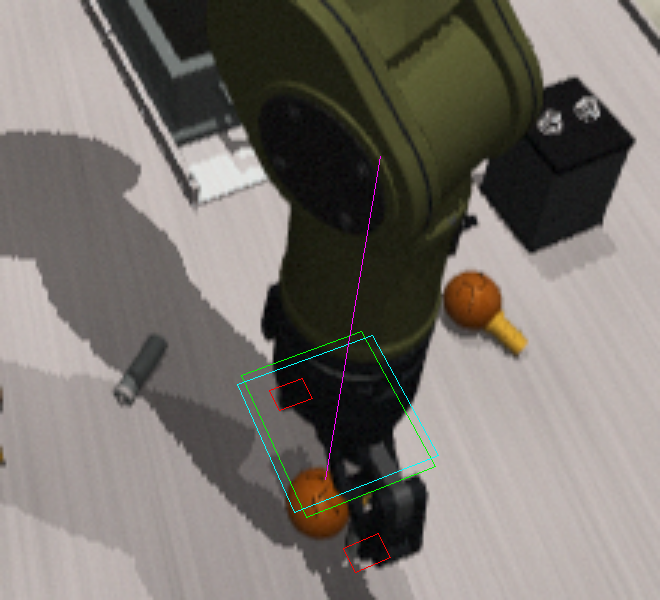

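The overlay shows the near finger at about (395,530), while the model puts it at (367,552). That is a noticeable offset, so I check the tool frame against the start pictures, with a gripper-only crop.

```bash
python3 - <<'E'
from h import *
T=np.array([.17186,.60028,.23055]); q=[-6.96e-05,.138895,.990307,-.00085]; M=R.from_quat([q[1],q[2],q[3],q[0]]).as_matrix()
out=[]
for n,x0,y0 in(("side",80,0),("top",10,330)):
    i=cv2.imread(f"pics/{n}0.png"); a=cv2.resize(i[y0:y0+90,x0:x0+75],None,fx=5,fy=5,interpolation=cv2.INTER_CUBIC); a=cv2.convertScaleAbs(a,alpha=2)
    def poly(pts,col):
        P=((proj(n,np.array([T+M@np.array(p) for p in pts]))-[x0,y0]+.5)*5).astype(np.int32); cv2.polylines(a,[P],True,col,1)
    for s in(-1,1): poly([(w,s*d,-.013) for w,d in((-.011,.043),(.011,.043),(.011,.057),(-.011,.057))],(0,0,255))
    poly([(w,d,-.073) for w,d in((-.038,.0425),(.038,.0425),(.038,-.0425),(-.038,-.0425))],(0,255,0))
    poly([(0,0,0),(0,0,-.1)],(255,0,255)); out.append(a)
cv2.imwrite("pics/b3.png",np.hstack(out))
E
```

```text
(no output)
```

View pics/b3.png

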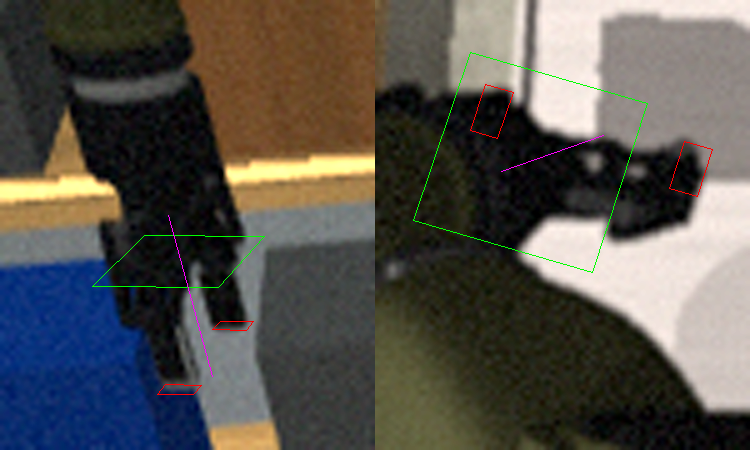

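The side start view fits (tips about 1 px off), while the top view leaves some doubt. I close the fingers above the bulb so the TCP itself can be seen.

```bash
python3 - <<'E'
from h import *
bot.line_to([*BULB,.065],velocity=.15); claw.move_gripper(0.0); o=st()
T=o["tool_pos"]; q=o["tool_rot"]; M=R.from_quat([q[1],q[2],q[3],q[0]]).as_matrix()
i=viewer.get_image("side")[:,:,::-1]; x0,y0=270,290; a=cv2.resize(i[y0:420,x0:400],None,fx=4.5,fy=4.5,interpolation=cv2.INTER_CUBIC); a=cv2.convertScaleAbs(a,alpha=2)
def poly(pts,col):
    P=((proj("side",np.array([T+M@np.array(p) for p in pts]))-[x0,y0]+.5)*4.5).astype(np.int32); cv2.polylines(a,[P],True,col,1)
poly([(w,d,0) for w,d in((-.011,-.014),(.011,-.014),(.011,.014),(-.011,.014))],(0,0,255))
poly([(0,0,0),(0,0,-.1)],(255,0,255))
cv2.imwrite("pics/b4.png",a)
E
```

```text
t6.5 [ 0.5265 -0.4063  0.065 ] F [-0.1 -0.  -0.3] gap -0.0002 ff 0
```

View pics/b4.png

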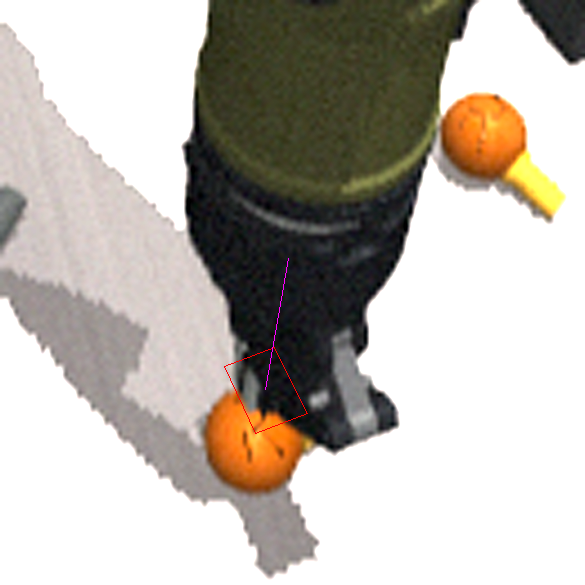

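The closed tip seems to sit about 6–13 mm toward tool +x of the predicted TCP at (265,390), but the near knuckle hides it. I turn the closed gripper 90° and −90° so the camera sees both fingers side-on; that separates a tool offset from a world offset.

```bash
python3 - <<'E'
from h import *
out=[]
P=[.50,-.36,.13]
for k,y in enumerate((.12+2*np.pi,.12+np.pi)):
    bot.reach(P,down(y)); bot.wait(.2); o=st(); print(o["joint_positions"][6].round(2))
    T=o["tool_pos"]; q=o["tool_rot"]; M=R.from_quat([q[1],q[2],q[3],q[0]]).as_matrix()
    i=viewer.get_image("side")[:,:,::-1]; u,v=proj("side",T); x0,y0=int(u)-40,int(v)-60; a=cv2.resize(i[y0:y0+90,x0:x0+80],None,fx=5,fy=5,interpolation=cv2.INTER_CUBIC); a=cv2.convertScaleAbs(a,alpha=2.5)
    def poly(pts,col):
        Q=((proj("side",np.array([T+M@np.array(p) for p in pts]))-[x0,y0]+.5)*5).astype(np.int32); cv2.polylines(a,[Q],True,col,1)
    poly([(w,d,0) for w,d in((-.011,-.01),(.011,-.01),(.011,.01),(-.011,.01))],(0,0,255)); poly([(0,0,0),(0,0,-.1)],(255,0,255)); poly([(0,0,0),(.03,0,0)],(0,255,0)); out.append(a)
cv2.imwrite("pics/b5.png",np.hstack(out))
E
```

```text
t7.7 [ 0.4998 -0.36    0.1295] F [-0.3 -0.3 -0.3] gap 0.0003 ff 0
0.68
 t8.2 [ 0.5  -0.36  0.13] F [-0.7  0.3  0.3] gap -0.0000 ff 0
0.68
```

View pics/b5.png

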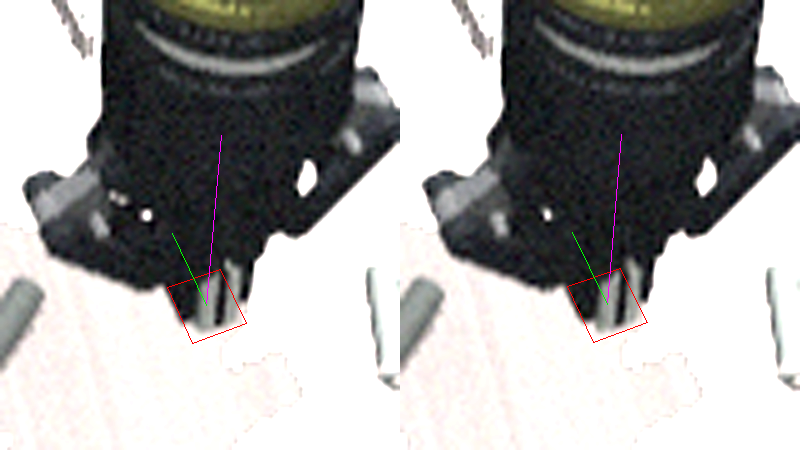

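The two poses resolved to the same half turn. The pad gap sits at about (222,300) against a predicted 207, which is 2–3 px or 4 mm, so the earlier larger offset was just the bulging knuckle. I go on with the grasp, with x nudged by −1.5 mm.

```bash
cat >> h.py <<'E'
BULB=np.array([.525,-.4063])
YB=4.83238898038469
E
python3 - <<'E'
from h import *
bot.reach([*BULB,.075],down(YB)); claw.move_gripper(.085)
print(bot.line_to([*BULB,.002],velocity=.1,contact_N=5)); st("down")
claw.move_gripper(.0); st("grip")
bot.line_to([*BULB,.2],velocity=.2); o=st("up")
E
```

```text
False
down t11.0 [ 0.5253 -0.4068  0.0025] F [ 0.3 -0.5 -0.5] gap 0.0854 ff 0
grip t11.5 [ 0.5254 -0.4065  0.0027] F [-0.5  0.6  5. ] gap 0.0373 ff 60
up t12.6 [ 0.5244 -0.4054  0.1986] F [ 0.5  0.8 -0.2] gap 0.0373 ff 60
```

```bash
python3 - <<'E'
from h import *
p=tubpt(-.008,0); y=4.88338898038469
bot.reach([*p,.2],down(y)); o=st("over")
im=viewer.get_image("side")[:,:,::-1]; h=cv2.cvtColor(im,cv2.COLOR_BGR2HSV); u,v=proj("side",o["tool_pos"]+[0,0,.018]); 
m=cv2.inRange(h,(4,120,30),(15,255,255)); W=np.zeros_like(m); a,b=int(u),int(v); W[b-30:b+30,a-30:a+30]=1; ys,xs=np.nonzero(m*W); print("pred",u,v,"seen",len(xs),xs.mean(),ys.mean(),xs.min(),xs.max(),ys.min(),ys.max())
print(bot.line_to([*p,.095],velocity=.15,contact_N=5)); st()
print(bot.line_to([*p,.0135],velocity=.05,contact_N=3)); st("low")
E
```

```text
over t14.1 [0.5585 0.0018 0.2002] F [-0.4 -1.  -0.3] gap 0.0373 ff 60
pred 287.5806345837289 168.57879235388046 seen 96 283.6145833333333 168.10416666666666 280 291 160 176
False
 t15.0 [0.5587 0.0031 0.0956] F [0.7 0.1 0.3] gap 0.0373 ff 60
False
low t16.8 [0.5583 0.0036 0.0137] F [-0.1  0.3  0.2] gap 0.0374 ff 60
```

```bash
python3 - <<'E'
from h import *
p=tubpt(-.008,0)
print(bot.line_to([*p,.009],velocity=.02,contact_N=3)); o=st("low")
claw.move_gripper(.058); st("open")
bot.line_to([*p,.16],velocity=.15); st("up")
bot.reach([*tubpt(-.008,.1)[:2],.25],down(4.88338898038469))
LP=[*LID,.10]; y=best(LP,LY)[1]; print(y)
claw.move_gripper(.085)
bot.reach(LP,down(y)); st()
im=viewer.get_image("side")[:,:,::-1]; h=cv2.cvtColor(im,cv2.COLOR_BGR2HSV); m=cv2.inRange(h,(4,120,20),(15,255,255)); ys,xs=np.nonzero(m[180:280,240:340]); print("bulb px",len(xs),xs.mean()+240 if len(xs) else 0,ys.mean()+180 if len(xs) else 0,"pred",proj("side",[*p,.03]))
if len(xs): print(ray("side",xs.mean()+240,ys.mean()+180,.03))
E
```

```text
True
low t17.0 [0.5585 0.0036 0.0126] F [-0.4  1.8  7.2] gap 0.0369 ff 61
open t17.4 [0.5577 0.0038 0.0116] F [ 0.7 -0.8 -0.1] gap 0.0582 ff 0
up t18.5 [0.5575 0.0038 0.1592] F [ 0.  -0.2 -0.7] gap 0.0578 ff 0
1.7235926535897932
 t21.2 [0.5446 0.4193 0.1001] F [-0.3 -0.3  1.3] gap 0.0850 ff 0
bulb px 190 286.6421052631579 226.82105263157894 pred [286.45848871 227.2015697 ]
[0.55893153 0.00487511 0.03      ]
```

```bash
python3 - <<'E'
from h import *
for n in("top","side"):
    im=viewer.get_image(n)[:,:,::-1]; print(n,"tub",refine(im,[(.075,.1)],.089,[*TUB,TY],n))
y=1.7235926535897932
print(bot.line_to([*LID,.026],velocity=.1,contact_N=5)); st("down")
claw.move_gripper(0.); st("grip")
bot.line_to([*LID,.19],velocity=.15); st("up")
b=best([*TUB,.19],TY); print(b)
bot.reach([*TUB,.19],down(b[1])); st("over")
E
```

```text
top tub (array([0.56555297, 0.01527743, 0.17163836]), np.float64(111.07228088378906), np.float32(72.409424))
side tub (array([0.56390167, 0.00611866, 0.17987403]), np.float64(144.356689453125), np.float32(135.90903))
False
down t22.2 [0.5444 0.4207 0.0265] F [-0.2  0.4 -0. ] gap 0.0852 ff 0
grip t22.9 [0.5442 0.421  0.0265] F [-0.4  0.6  3.5] gap 0.0172 ff 60
up t24.1 [0.5433 0.4196 0.1887] F [-0.3 -0.2 -4.8] gap 0.0174 ff 59
(np.float64(0.13710468299586764), 0.171, array([-0.13,  0.66,  0.06,  1.8 , -0.06,  0.68,  0.14]))
over t25.6 [0.5665 0.0073 0.19  ] F [ 0.6  0.5 -4.7] gap 0.0170 ff 59
```

```bash
python3 - <<'E'
from h import *
bot.line_to([*TUB,.122],velocity=.12,contact_N=6); o=st("hover"); z=o["tool_pos"][2]-.026+.028
im=viewer.get_image("side")[:,:,::-1]; tp=viewer.get_image("top")[:,:,::-1]
print("lid side",refine(im,[(.084,.109)],z,[*TUB,TY],"side")); print("lid top",refine(tp,[(.084,.109)],z,[*TUB,TY]))
a=cv2.resize(im[160:310,220:370],None,fx=4,fy=4,interpolation=cv2.INTER_CUBIC); a=cv2.convertScaleAbs(a,alpha=1.6)
for (hx,hy,zz,x,y,w,col) in((.075,.1,.089,.564,.006,.176,(0,0,255)),(.084,.109,z,*TUB,TY,(0,255,0))):
    c,s=np.cos(w),np.sin(w); P=[[x+c*i*hx-s*j*hy,y+s*i*hx+c*j*hy,zz] for i,j in((1,1),(1,-1),(-1,-1),(-1,1))]
    cv2.polylines(a,[((proj("side",np.array(P))-[220,160]+.5)*4).astype(np.int32)],True,col,1)
cv2.imwrite("pics/l1.png",a)
E
```

```text
hover t26.4 [0.5666 0.0053 0.1224] F [ 0.8  0.4 -3.7] gap 0.0170 ff 59
lid side (array([0.56557358, 0.00417356, 0.16358564]), np.float64(114.12793731689453), np.float32(113.27173))
lid top (array([0.56850458, 0.0054512 , 0.18030096]), np.float64(73.49756622314453), np.float32(72.186134))
```

View pics/l1.png

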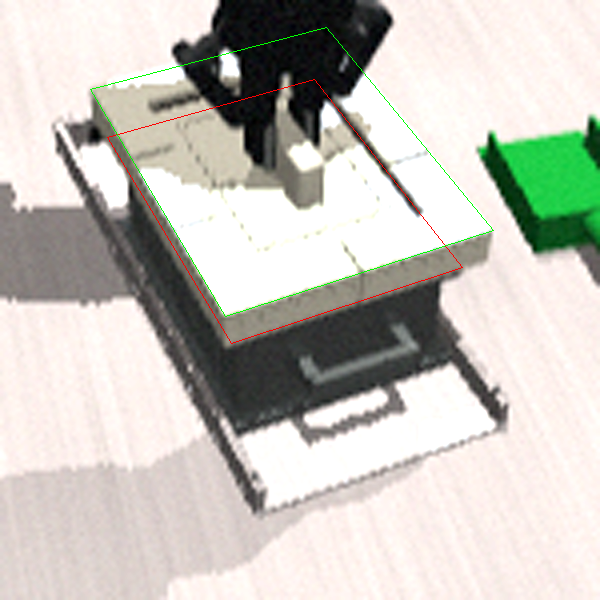

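The lid is square over the tub: its edges match the green prediction, with corners (92,90), (326,28), (492,230) and (224,316). Both cameras put it about 1.5 mm too far +x, so I shift it by that and lower.

```bash
cat >> h.py <<'E'
TUB=np.array([.5646,.005])
E
python3 - <<'E'
from h import *
print(bot.line_to([*TUB,.098],velocity=.04,contact_N=6)); st("contact")
E
```

```text
True
contact t26.9 [0.5649 0.005  0.1031] F [-0.3 -1.2  4.8] gap 0.0170 ff 61
```

Contact came at the expected height (0.103), so the lid is seated. Release it and press all six sections.

```bash
cat >> h.py <<'E'
def press(pts,yaw):
    for x,y in pts:
        p=tubpt(x,y); bot.line_to([*p,.116],velocity=.2)
        r=bot.line_to([*p,.093],velocity=.03,contact_N=25); o=st(f"press {x} {y} {r}")
        bot.line_to([*p,.116],velocity=.15)
E
python3 - <<'E'
from h import *
claw.move_gripper(.05); st("rel")
bot.line_to([*TUB,.18],velocity=.2); claw.move_gripper(0.)
y=best([*TUB,.2],TY+np.pi/2)[1]; p=tubpt(.07,.075)
bot.reach([*p,.14],down(y)); st()
press([(.07,.075),(.07,0),(.07,-.075)],y)
E
```

```text
rel t27.4 [0.5638 0.0051 0.1025] F [ 1.  -1.   0.1] gap 0.0502 ff 0
 t29.6 [0.6206 0.0902 0.1401] F [ 0.1 -0.7  0.9] gap -0.0006 ff 0
press 0.07 0.075 True t30.5 [0.6213 0.0909 0.0969] F [-2.3 -0.5 10. ] gap 0.0002 ff 5
press 0.07 0 True t32.0 [0.6338 0.0179 0.097 ] F [-3.6  0.9  8.7] gap 0.0000 ff 5
press 0.07 -0.075 True t33.6 [ 0.6465 -0.0561  0.097 ] F [-1.7  0.6  9.8] gap 0.0005 ff 5
```

```bash
python3 - <<'E'
from h import *
y=best([*TUB,.2],TY+np.pi/2)[1]
bot.line_to([*tubpt(.07,-.075),.165],velocity=.2); bot.line_to([*tubpt(-.07,-.075),.165],velocity=.25)
press([(-.07,-.075),(-.07,0),(-.07,.075)],y)
bot.line_to([*tubpt(-.07,.075),.165],velocity=.2); 
for n in("top","side"):
    im=viewer.get_image(n)[:,:,::-1]; cv2.imwrite(f"pics/p_{n}.png",im); print(n,refine(im,[(.084,.109)],.099,[*TUB,TY],n))
st()
E
```

```text
press -0.07 -0.075 True t36.0 [ 0.5089 -0.081   0.0965] F [-0.6  1.4 13.5] gap 0.0002 ff 6
press -0.07 0 True t37.5 [ 0.4957 -0.0077  0.0965] F [-0.7  2.3 14.1] gap 0.0003 ff 7
press -0.07 0.075 True t39.0 [0.4831 0.0663 0.0964] F [-1.8  1.  13.2] gap -0.0001 ff 7
top (array([0.56593275, 0.00403461, 0.17961702]), np.float64(75.28289031982422), np.float32(73.14517))
side (array([0.56341293, 0.00417128, 0.16460718]), np.float64(124.35968780517578), np.float32(121.38887))
 t39.8 [0.482  0.0672 0.164 ] F [-0.2 -0.2 -0.5] gap -0.0001 ff 0
```

All six ended at the same height (96.5–97 mm) with 25 N. Now push on the bar, with the closing line across the push direction.

```bash
python3 - <<'E'
from h import *
e=ray("top",234,216.6,.02)[:2]; c,s=np.cos(TY),np.sin(TY); print("stop in tub frame", (np.array([[c,s],[-s,c]])@(e-TUB)).round(3))
z=.05
y=best([*tubpt(0,-.175),z],TY)[1]
bot.line_to([*tubpt(-.07,.0),.19],velocity=.3)
bot.reach([*tubpt(0,-.175),.19],down(y)); bot.line_to([*tubpt(0,-.175),z],velocity=.2,contact_N=8); st("behind")
print(bot.line_to([*tubpt(0,-.125),z],velocity=.06,contact_N=4)); o=st("touch")
d=o["tool_pos"][:2]-TUB; print("tub-frame",np.array([[c,s],[-s,c]])@d)
E
```

```text
stop in tub frame [-0.003  0.192]
behind t42.2 [ 0.5953 -0.1674  0.051 ] F [ 0.9 -0.2  0.9] gap 0.0001 ff 0
True
touch t42.9 [ 0.5877 -0.1284  0.0499] F [-0.3  0.1  1.1] gap 0.0000 ff 0
tub-frame [ 1.06175588e-04 -1.35361468e-01]
```

```bash
python3 - <<'E'
from h import *
c,s=np.cos(TY),np.sin(TY)
r=bot.line_to([*tubpt(0,-.015),.05],velocity=.05,contact_N=32); o=st(f"push {r}")
print("tub-frame",(np.array([[c,s],[-s,c]])@(o["tool_pos"][:2]-TUB)).round(4))
E
```

```text
push True t44.8 [ 0.5692 -0.0384  0.0506] F [ 0.8 -1.9  1.7] gap -0.0001 ff 1
tub-frame [-0.0029 -0.0436]
```

```bash
python3 - <<'E'
from h import *
c,s=np.cos(TY),np.sin(TY)
r=bot.line_to([*tubpt(0,-.025),.05],velocity=.02,contact_N=35); o=st(f"push {r}")
print("tub-frame",(np.array([[c,s],[-s,c]])@(o["tool_pos"][:2]-TUB)).round(4))
bot.line_to([*tubpt(0,-.14),.05],velocity=.15); bot.line_to([*tubpt(0,-.14),.22],velocity=.25); bot.reach([.45,-.3,.3],down(TY)); st()
a=viewer.get_image("top")[:,:,::-1]; b=viewer.get_image("side")[:,:,::-1]
cv2.imwrite("pics/ft.png",a); cv2.imwrite("pics/fs.png",b)
A=cv2.resize(a[160:250,215:365],None,fx=5,fy=5,interpolation=cv2.INTER_CUBIC)[:, :400]; B=cv2.resize(b[150:290,225:345],None,fx=3.2,fy=3.2,interpolation=cv2.INTER_CUBIC)
h=450; cv2.imwrite("pics/f1.png",np.hstack([cv2.convertScaleAbs(cv2.copyMakeBorder(x,0,max(0,h-x.shape[0]),0,0,0)[:h],alpha=1.4) for x in(A,B)]))
T2=tubpt(0,.092); print(T2,refine(a,[(.084,.109)],.099,[*T2,TY]),refine(b,[(.084,.109)],.099,[*T2,TY],"side"))
E
```

```text
push False t45.9 [ 0.5691 -0.0381  0.0512] F [  0.7 -32.4   2.7] gap 0.0000 ff 16
tub-frame [-0.0029 -0.0432]
 t48.6 [ 0.4511 -0.2981  0.299 ] F [1.8 0.3 0.3] gap 0.0005 ff 0
[0.54894456 0.09565819] (array([0.54887342, 0.09656466, 0.16480245]), np.float64(99.96845245361328), np.float32(97.97827)) (array([0.54633885, 0.09394144, 0.16256113]), np.float64(67.1116714477539), np.float32(60.42828))
```

View pics/f1.png

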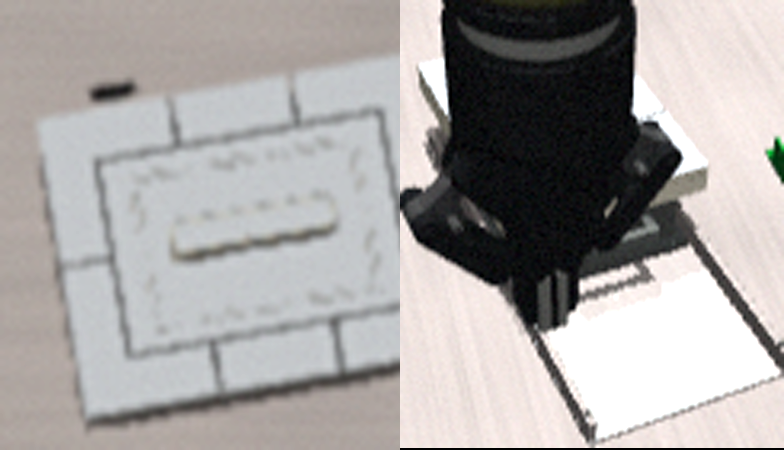

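The top crop shows the lid seated flat on the tub at the end stop. The catch's black tab is at about (237.4,178.2) full-frame, the same place as at the start, so it has sprung back. A 32 N push moved the tub only 0.4 mm, and the travel of 92 mm matches the distance to the stop measured in the image.

```bash
python3 -c "
from h import *
print(order.hand_in())"
```

```text
the job is handed in; nothing more can be done
None
```

I handed the job in at about 49 s: the bulb was set down in the tub, the lid seated, all six rim sections pressed to the same height, and the tub then pushed to the end stop. By the pictures the catch has sprung back.

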